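# Demould a casting, then hold the curing box open

### The job

Lift the cured bracket out of the open metal mould and stand it upright, base down, on the centre of the flat brown plate, without dropping it. Then raise the lid of the grey curing box to 45 degrees (within about five degrees) and keep holding it there with the gripper, so that I can load the bracket: the lid falls shut if let go, so finish while still holding it. Leave everything else on the worktop where it is.

Things in the scene. Friction and masses are not known exactly. Their poses are not given: they have to be found in the camera images.
- casting_center (a point): Cast bracket of plain grey resin, about 80 g, base down in the mould at the start. Base 56 (x) x 40 (y) x 10 mm; on it a centred upright web 44 mm long (x), 12 mm thick (y), its top 50 mm above the underside: grasp the web across its thickness. This point: on the upright centre line, 25 mm above the underside, half-way up; z up out of the base.
- mould: Fixed aluminium block 100 (x) x 84 (y) x 20 mm with an open cavity 60 x 44 mm, 12 mm deep, in its top; the bracket lies in it with 2 mm play all round, its base 2 mm below and the top of its web 38 mm above the block's top. Origin: centre of the underside, on the worktop. It stands left or right of the curing box, the brown plate on the other side.
- plate_top (a point): Centre of the top face of the brown flat plate, 200 (x) x 165 (y) x 18 mm, fixed on the worktop; z up. The bracket is to stand here (any yaw).
- plate: The same brown plate; origin at the centre of its underside.
- chamber: Fixed grey curing box 140 (x) x 170 (y) mm, rim 80 mm above the worktop, with a hinged lid. Origin: centre of its underside; its own -x side is the front (towards the robot), where the lid's knob sticks out; the hinge is along its y axis at the back.
- lid_hinge (a point): Point on the lid's hinge axis, mid-width at the back rim of the box, 80 mm above the worktop; axes as the box's: the hinge axis is this y, -x points to the front.
- lid_knob (a point): Centre of the black drum knob on a stem 24 mm in front of the lid: a cylinder, 22 mm diameter, 30 mm long, axis along the box's y; pinch its two flat ends (30 mm) from above, it turns between the fingers as the lid rises. With the lid shut it lies 177 mm in front of and 9 mm above the hinge axis (89 mm above the worktop); at 45 degrees 119 mm in front and 132 mm above. Axes turn with the lid.
- chamber_lid (a joint): Opening angle of the lid in rad: 0 shut (start), 0.785 is 45 degrees, stop at 1.31. The lid weighs about 0.3 kg and falls shut from any angle when let go; lifting it by the knob takes about 1.5 N.
- vial: Bystander: glass vial with white cap, 25 mm diameter, 52 mm high; leave alone.
- forceps: Bystander: forceps lying flat, 13 x 115 x 9 mm; leave alone.
- slide_carton: Bystander: small blue and white carton, 31 x 81 x 28 mm; leave alone.
- canister: Bystander: small white screw-cap jar, 31 mm diameter, 40 mm high; leave alone.

How it is judged (in metres and radians):
On the way, in this order (a step that is already met when the one before it is completed fails the run):
1. the bracket is lifted clear out of the mould in the gripper (z of casting_center in the frame of mould above 0.06 m and contact force between casting and the fingers above 0.5 N), for 0.2 s.
2. the bracket stands upright on the middle of the plate (centre within 25 mm), let go (horizontal distance between casting_center and plate_top below 0.025 m and z of casting_center in the frame of plate_top between 0.02 and 0.03 m and angle between casting_center's own z axis and vertical below 0.1 rad and contact force between casting and the fingers below 0.05 N and contact force between casting and plate above 0.1 N), for 0.2 s.
3. the gripper raises the lid past 15 degrees (value of joint chamber_lid above 0.262 rad and contact force between chamber_lid and the fingers above 0.3 N), for 0.1 s.
At the end, for the whole second after the job is handed in: The lid stands still at 45 degrees (39 to 51), held by the gripper's fingers (contact force over 0.3 N) and propped by nothing else; the bracket stands upright (within 0.1 rad), base down and at rest on the brown plate, its centre within 25 mm of the plate's centre, not touched by the fingers (all of step 2 and value of joint chamber_lid between 0.68 and 0.89 rad and velocity of joint chamber_lid between -0.1 and 0.1 rad/s and contact force between chamber_lid and the fingers above 0.3 N and contact force between chamber_lid and casting below 0.05 N and contact force between chamber_lid and vial below 0.05 N and contact force between chamber_lid and forceps below 0.05 N and contact force between chamber_lid and slide_carton below 0.05 N and contact force between chamber_lid and canister below 0.05 N and linear speed of casting below 0.02 m/s); the arm keeps its last pose, push and grip.
It fails at once if the bracket is let go in the air (more than about 15 mm above the plate) (height (world z) of casting_center above 0.06 m and contact force between casting and the fingers below 0.01 N).
It fails at once if a bystander (vial, forceps, carton, jar) is moved by more than 30 mm (distance of any of vial, forceps, slide_carton, canister from where it was at the start of the episode above 0.03 m).
It also fails if it takes over 72 s, if anything falls off the work surface, if the arm or the gripper's body presses on something with over 40 N, if the wrist force passes 120 N, or if a joint passes its speed limit or range.

### The arm

A 6-joint arm with a two-finger parallel gripper is mounted at the origin on a cart in front of the work surface, level with it; the furniture and walls round the work are solid. World frame = base frame: x ahead of the robot, y to its left, z up, the work surface at z = 0. Lengths are in mm, angles in rad, forces in N, time in s.
With the tool pointing down it reaches from about 400 to 825 mm from the base axis. Payload 7 kg.
Tool frame: the origin (TCP) lies on the centre line of the jaws, within the pads' length; the fingertips stand 14 mm ahead of it and the grasp point (between the pads) lies 5 mm behind it; z points along the fingers, y is the direction in which the jaws open and shut (so a half turn about z gives the same grasp; the last joint's range is limited). The gripper opens to 85 mm and grips with 20 to 120 N. Pads are 22 mm wide; open, the fingers measure 114 mm over their backs; the gripper's body (76 mm by 85 mm) begins 54 mm behind the grasp point. The pads swing forward as they close: fully open they stand 13 mm farther back than shut.
Start: joints at [-1.055, 0.359, 0.012, 0, -1.224, -0.288], TCP at [152.413, -657.545, 245.302] pointing down, gripper open.
Joint ranges: [-3.07, 3.07], [-1.43, 2.12], [-1.02, 1.25], [-3.03, 1.67], [-3.05, -0], [-3.03, 3.03]. Speed limits (rad/s): [2.39, 2.39, 3.01, 3.14, 3.14, 3.14].

### API

Orientations are given as a unit quaternion [x, y, z, w].
In Python, from plant import bot gives the robot as it stands.
- The arm moves only by the shell command python3 -m crank 'ROWS' [OPENING] [FORCE]. ROWS is a JSON object of lists of equal length, an entry for each row: "offset": the shift along the tool's x, y, z scaled (see below), a list of three; "delta_rot": the turn, a rotation vector about the tool's x, y, z scaled (see below), a list of three. A call has 1 to 10 rows; each row shifts and turns the commanded pose from where the row before left it, along the tool's axes as they then stand; what a row does not reach is not made up. The controller multiplies each number of a shift by 0.025 m and each number of a turn by 0.15 rad. A row lasts 1/10 s, in which the tool goes at most 50 mm and 8.59 degrees, less where a joint would pass 70% of its speed; a pose out of reach is approached as far as the arm can. A call with a number of a shift or a turn outside -1 to 1 is refused whole. A call with a gripper value outside its range is refused whole. OPENING is the closure, from -1 (fully open) to 1 (shut), set as the call begins (- or left out, the last holds). The fingers move at their own pace and stop on an object; FORCE is the grip in N (left out, the last holds). Time passes only in rows, so rows that do not move let the fingers close. It gives the time, the measured TCP pose, the force and the opening at its end, in the units of the state.
- bot.get_state(): the state, without advancing time (a new reading comes with each control period).
- bot.get_image(name): name is "scene" or "top"; returns the picture (480x640x3 uint8, blue, green, red); there is no depth.
- bot.camera_params(name): a dict with "camera_matrix" (3x3 intrinsics, pixels), "pose" (4x4, takes a point from camera to world coordinates). Camera axes: x right, y up, looking along -z (the intrinsics and any distortion apply to the point x, -y, -z); pixel columns grow to the right and rows downward; lengths in mm; the calibration is good to about 2 mm. A picture is of the moment at which its call begins. camera_params takes no time and is no camera call.
- bot.close_job(): hands the job in, once; it reports no verdict.
The state is a dict: "time": time; "joint_pos": joint angles; "qvel": joint speeds; "tau": joint torques, N m; "position": TCP position; "tool_rot": TCP orientation; "force": force on the tool from outside, world axes, zero at the start; "wrist_torque": the same for the moment, N m; "gripper_width": finger opening in mm.
Only numpy, scipy, OpenCV 4.12 (cv2) and the standard library are available. Lean on these libraries where they do the work, as an engineer would, in place of code of your own. Each camera call takes 0.05 s, during which the arm holds its last target. There are 200 camera calls.

## Working session

There is one attempt and no reset: what is moved stays moved. The work goes in short steps, Python scripts to look and compute and a shell command to move; the robot and the scene stay as the last step left them, time stands still between calls to the robot, and variables do not carry over. Pictures are saved under pics/ and viewed, about 8 in all and at most 12, crops included, and the job is handed in when it is done.

```bash
mkdir -p pics; ls; python3 - <<'E'
from plant import bot
import cv2,numpy as np
s=bot.get_state();print(s)
for n in("scene","top"):
    cv2.imwrite(f"pics/{n}0.png",bot.get_image(n)); p=bot.camera_params(n);print(n,{k:np.round(v,4).tolist() if not isinstance(v,str) else v for k,v in p.items()})
E
```

```text
pics
{'time': 0.0, 'joint_pos': array([-1.05490048e+00,  3.59364186e-01,  1.10386700e-02, -3.30402113e-04,
       -1.22409326e+00, -2.88123828e-01]), 'qvel': array([ 4.62386361e-04, -8.12097865e-04,  2.04617482e-03, -2.02323687e-03,
        3.24371291e-05, -1.15705884e-03]), 'tau': array([-5.33648927e-05, -5.83313012e+01,  2.93434560e+01,  6.93657607e+00,
       -5.71906639e-03,  2.77352136e-06]), 'position': array([ 152.29804692, -657.11650777,  244.37311214]), 'tool_rot': array([-1.13584048e-01,  9.93528048e-01,  8.07327004e-04, -1.74465099e-04]), 'force': array([ 0.64016103, -0.1693719 , -0.49216136]), 'wrist_torque': array([ 0.0023787 ,  0.05913583, -0.03044544]), 'gripper_width': 85.50050300384586}
scene {'camera_matrix': [[537.0076, 0.0, 322.0049], [0.0, 537.0076, 232.2631], [0.0, 0.0, 1.0]], 'pose': [[-0.7642, 0.2812, -0.5805, -206.269], [-0.6447, -0.3043, 0.7012, 898.7378], [0.0205, 0.9101, 0.4138, 624.0701], [0.0, 0.0, 0.0, 1.0]]}
top {'camera_matrix': [[481.3873, 0.0, 326.3085], [0.0, 481.3873, 236.3788], [0.0, 0.0, 1.0]], 'pose': [[0.0118, 0.9869, -0.1608, 376.3763], [-0.9996, 0.0078, -0.0253, -7.2337], [-0.0237, 0.161, 0.9867, 1115.3735], [0.0, 0.0, 0.0, 1.0]]}
```

View pics/scene0.png

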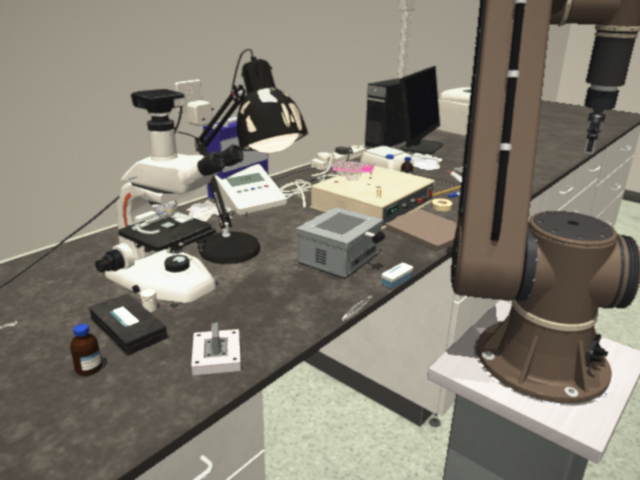

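View pics/top0.png

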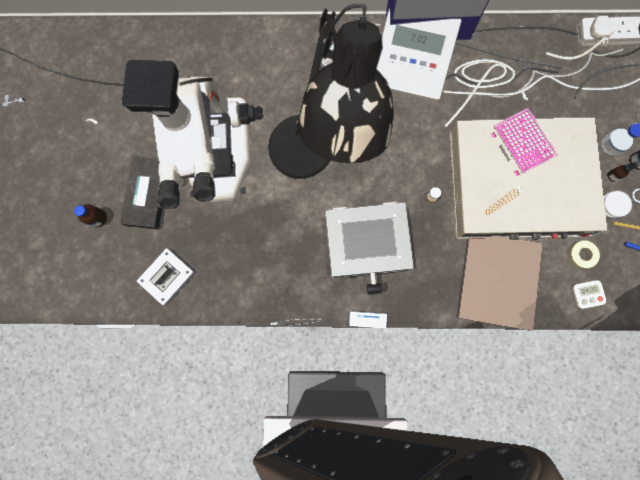

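The top view shows the mould at about (165,277), the plate at (501,283), the box at (369,240), its knob at (375,283), and the carton and forceps along the front edge. Next I'll measure these.

```bash
cat >h.py <<'E'
from plant import bot
import cv2,numpy as np
from scipy.spatial.transform import Rotation as R
def ray(n,uv):
    p=bot.camera_params(n);K=np.array(p["camera_matrix"]);T=np.array(p["pose"])
    d=np.linalg.inv(K)@[uv[0],uv[1],1];return T[:3,3],T[:3,:3]@(d*[1,-1,-1])
def onz(n,uv,z):
    o,d=ray(n,uv);return o+d*(z-o[2])/d[2]
def proj(n,X):
    p=bot.camera_params(n);K=np.array(p["camera_matrix"]);T=np.array(p["pose"])
    c=T[:3,:3].T@(np.array(X,float)-T[:3,3]);c=K@(c*[1,-1,-1]);return c[:2]/c[2]
def blob(mask,box):
    x0,y0,x1,y1=box;m=np.zeros_like(mask);m[y0:y1,x0:x1]=mask[y0:y1,x0:x1]
    c=max(cv2.findContours(m,cv2.RETR_EXTERNAL,cv2.CHAIN_APPROX_NONE)[0],key=cv2.contourArea)
    return c[:,0,:].astype(float)
def rect(n,c,z):
    P=np.array([onz(n,p,z)[:2] for p in c],np.float32);return cv2.minAreaRect(P)
E
python3 - <<'E'
from h import *
im=cv2.imread("pics/top0.png");g=cv2.cvtColor(im,6);hsv=cv2.cvtColor(im,cv2.COLOR_BGR2HSV)
print("mould",rect("top",blob((g>150).astype(np.uint8),(125,240,205,312)),20))
br=((hsv[...,1]>55)&(hsv[...,2]>90)&(hsv[...,0]<20)).astype(np.uint8)
print("plate",rect("top",blob(br,(450,238,550,328)),18))
for t in (100,120,140):print("lid",t,rect("top",blob((g>t).astype(np.uint8),(315,195,425,282)),85))
c=blob((g<40).astype(np.uint8),(360,272,392,298));print("knob",rect("top",c,89),cv2.minAreaRect(c.astype(np.float32)))
a=cv2.resize(im[240:315,125:205],None,fx=7,fy=7,interpolation=2)
b=cv2.resize(im[195:300,320:420],None,fx=5,fy=5,interpolation=2)[:525]
W=np.zeros((525,1060+0,3),np.uint8);W[:525,:560]=a;W[:525,560:1060]=b
cv2.imwrite("pics/crop.png",cv2.resize(W,(800,396)))
E
```

```text
mould ((459.6059265136719, 391.9254150390625), (86.67330169677734, 102.13091278076172), 50.05820083618164)
plate ((456.5315856933594, -342.9479064941406), (105.75645446777344, 182.42396545410156), 80.88734436035156)
lid 100 ((543.11865234375, -74.67252349853516), (188.9740753173828, 237.88055419921875), 0.5830541253089905)
lid 120 ((545.9080810546875, -60.95428466796875), (198.21450805664062, 198.64149475097656), 5.537512302398682)
lid 140 ((533.4030151367188, -72.26670837402344), (171.23533630371094, 176.7667236328125), 6.11779260635376)
knob ((442.1707763671875, -91.7599868774414), (1.0225921869277954e-06, 4.232845783233643), 0.591549277305603) ((378.0, 284.0), (2.0, 0.0), 180.0)
```

View pics/crop.png

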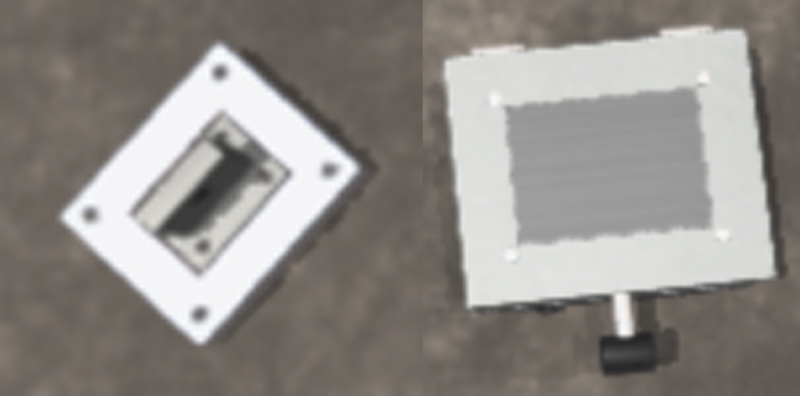

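The left crop shows the mould's long axis running from lower left to upper right, with the web in the cavity. The right crop shows the knob at about (374,289) in full-image pixels. The plate, lid and knob masks need tuning.

```bash
python3 - <<'E'
from h import *
im=cv2.imread("pics/top0.png");g=cv2.cvtColor(im,6);hsv=cv2.cvtColor(im,cv2.COLOR_BGR2HSV)
print(hsv[283,500],hsv[320,490],hsv[250,480],hsv[283,450],hsv[283,555],g[289,374],g[289,374-12],g[289,400])
h,s,v=[hsv[...,i].astype(int) for i in range(3)]
b,_,r=[im[...,i].astype(int) for i in range(3)]
br=((r-b>25)&(v>90)).astype(np.uint8); br[:240]=0
c=blob(br,(452,238,552,332));print("plate",rect("top",c,18),c.min(0),c.max(0))
c=blob((g>140).astype(np.uint8),(315,195,425,280));print("lid",rect("top",c,88))
c=blob((g<48).astype(np.uint8),(362,280,385,298));q=cv2.minAreaRect(c.astype(np.float32));print("knob",q,onz("top",q[0],89))
E
```

```text
[ 13  55 185] [ 12  57 185] [ 12  56 186] [15 31 99] [ 15  34 105] 70 98 101
plate ((459.153076171875, -373.4608154296875), (165.7411651611328, 199.3855438232422), 80.77581024169922) [459. 240.] [541. 329.]
lid ((535.0440673828125, -71.85247802734375), (166.516357421875, 176.2519989013672), 6.1178297996521)
knob ((374.03997802734375, 291.780029296875), (1.8384778499603271, 12.0208158493042), 81.8698959350586) [425.66625292 -83.31030688  89.        ]
```

```bash
python3 -m crank '{"offset":[[0,0,0],[0,0,0],[-0.95,1,0],[-0.95,1,0],[-0.95,1,0],[-0.95,1,0],[-0.95,1,0],[-0.95,1,0],[-0.95,1,0],[-0.95,1,0]],"delta_rot":[[0,0,1],[0,0,0.517],[0,0,0],[0,0,0],[0,0,0],[0,0,0],[0,0,0],[0,0,0],[0,0,0],[0,0,0]]}' -1 40; python3 -m crank '{"offset":[[-0.95,1,0],[-0.95,1,0],[-0.95,1,0],[-0.95,1,0],[-0.95,1,0],[0,1,0],[0,1,0],[0,1,0],[0,1,0],[0,1,0]],"delta_rot":[[0,0,0],[0,0,0],[0,0,0],[0,0,0],[0,0,0],[0,0,0],[0,0,0],[0,0,0],[0,0,0],[0,0,0]]}'
python3 - <<'E'
from h import *
# eyepiece height: top ray at (203,187) vs scene ray (232,155)
o1,d1=ray("top",(203,187));o2,d2=ray("scene",(232,155))
A=np.c_[d1,-d2];t=np.linalg.lstsq(A,o2-o1,rcond=None)[0];print(o1+t[0]*d1,o2+t[1]*d2)
print(onz("top",(374.2,288.9),91),bot.get_state()["joint_pos"])
E
```

```text
time: 1.1
position: [343.0, -456.2, 245.0]
tool_rot: [-0.0, 1.0, 0.0, -0.0]
force: [0.9, -0.1, 0.3]
gripper_width: 85.3
time: 2.1
position: [460.7, -206.4, 245.0]
tool_rot: [-0.0, 1.0, 0.0, -0.0]
force: [0.0, 0.4, 0.0]
gripper_width: 85.3
[589.65042187 225.15055921 321.51666701] [587.83502539 223.45769656 320.53340191]
[431.62968898 -83.52454099  91.        ] [-3.16253419e-02  7.70573921e-02 -3.55370032e-01 -2.06052830e-04
 -1.13896758e+00 -1.53896771e+00]
```

Microscope eyepieces are near (589,224,321), so I'll keep clear of them. Joint 6 decreases as the arm swings left, so I'll turn the tool by -140 degrees here (jaw axis at 230 degrees) before moving on.

```bash
python3 -m crank '{"offset":[[0,0,0],[0,0,0],[0,0,0],[0,0,0],[0,0,0],[0,0,0],[0,0,0],[0,0,0],[0,0,0],[0,0,0]],"delta_rot":[[0,0,-1],[0,0,-1],[0,0,-1],[0,0,-1],[0,0,-1],[0,0,-1],[0,0,-1],[0,0,-1],[0,0,-1],[0,0,-1]]}'; python3 -m crank '{"offset":[[0,0,0],[0,0,0],[0,0,0],[0,0,0],[0,0,0],[0,0,0],[0,0,0],[-0.84,-1,0],[-0.84,-1,0],[-0.84,-1,0]],"delta_rot":[[0,0,-1],[0,0,-1],[0,0,-1],[0,0,-1],[0,0,-1],[0,0,-1],[0,0,-0.3],[0,0,0],[0,0,0],[0,0,0]]}'
python3 -m crank '{"offset":[[-0.84,-1,0],[-0.84,-1,0],[-0.84,-1,0],[-0.84,-1,0],[-0.84,-1,0],[-0.84,-1,0],[-0.84,-1,0],[-0.84,-1,0],[-0.84,-1,0],[0,0,0]],"delta_rot":[[0,0,0],[0,0,0],[0,0,0],[0,0,0],[0,0,0],[0,0,0],[0,0,0],[0,0,0],[0,0,0],[0,0,0]]}'
cat >go.py <<'E'
import sys
from h import *
s=bot.get_state();r=R.from_quat(s["tool_rot"]);t=np.array([float(a) for a in sys.argv[1:4]])
Y=r.as_matrix()[:,1];print("pos",s["position"].round(1),"yaw",np.degrees(np.arctan2(Y[1],Y[0])).round(2),"units",(r.inv().apply(t-s["position"])/25).round(2),s["joint_pos"].round(2))
E
python3 go.py 460 392 120
```

```text
time: 3.1
position: [460.8, -207.4, 245.0]
tool_rot: [-0.684, 0.73, 0.0, -0.0]
force: [-0.3, 0.1, -0.5]
gripper_width: 85.2
time: 4.1
position: [460.4, -108.7, 245.0]
tool_rot: [0.94, -0.342, -0.0, 0.0]
force: [0.5, -0.8, -0.3]
gripper_width: 85.7
time: 5.1
position: [460.1, 187.2, 244.9]
tool_rot: [0.94, -0.34, -0.0, 0.0]
force: [-0.1, -0.9, 0.2]
gripper_width: 85.7
pos [460.1 187.2 244.9] yaw -129.75 units [-5.24 -6.3   4.99] [ 0.78  0.06 -0.37 -0.   -1.14  0.09]
```

```bash
python3 -m crank '{"offset":[[-0.75,-0.9,0],[-0.75,-0.9,0],[-0.75,-0.9,0],[-0.75,-0.9,0.5],[-0.75,-0.9,1],[-0.75,-0.9,1],[-0.75,-0.9,1],[0,0,1],[0,0,0.5],[0,0,0]],"delta_rot":[[0,0,0],[0,0,0],[0,0,0],[0,0,0],[0,0,0],[0,0,0],[0,0,0],[0,0,0],[0,0,0],[0,0,0]]}'
python3 go.py 460 392 40
python3 - <<'E'
from h import *
im=bot.get_image("scene");top=bot.get_image("top")
a=cv2.resize(im[250:400,150:290],None,fx=4,fy=4)[:600,:400+160];b=cv2.resize(top[230:320,125:205],None,fx=3,fy=3)
cv2.imwrite("pics/a.png",np.hstack([a,np.vstack([b,np.zeros((600-270,240,3),np.uint8)])]))
# where the web top centre should be
for z in (58,20):print(proj("scene",(460,392,z)))
E
```

```text
time: 6.1
position: [459.7, 387.7, 118.2]
tool_rot: [0.94, -0.341, -0.001, 0.002]
force: [-0.8, -0.7, 0.7]
gripper_width: 85.5
pos [459.7 387.7 118.2] yaw -129.93 units [-0.1  -0.15  3.13] [ 1.03  0.35 -0.31 -0.   -0.91 -0.15]
[215.2875983  327.76657688]
[216.55795492 344.97268355]
```

View pics/a.png

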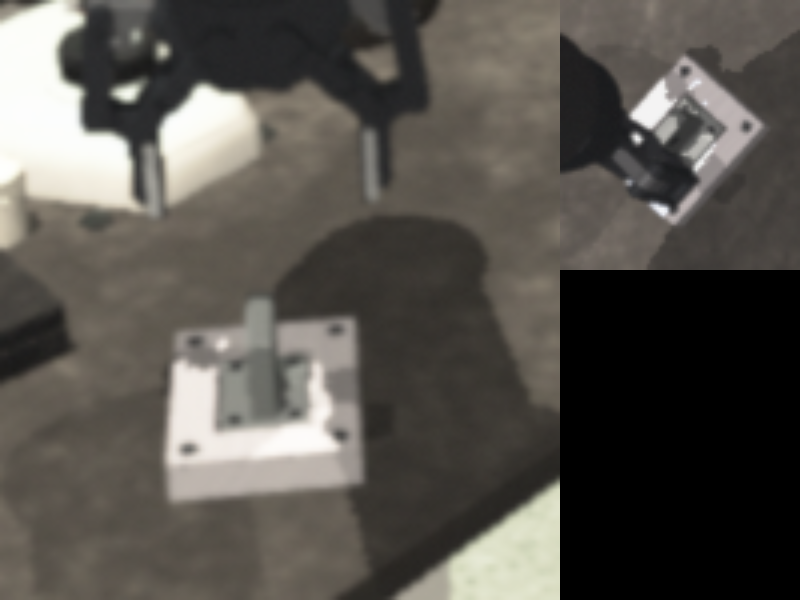

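The web top shows at about scene pixel (215,327), which matches the predicted (215.3,327.8), and the jaws straddle it. I'll descend and grip.

```bash
python3 -m crank '{"offset":[[-0.1,-0.15,0.7],[0,0,0.8],[0,0,0.8],[0,0,0.5],[0,0,0.3],[0,0,0]],"delta_rot":[[0,0,0],[0,0,0],[0,0,0],[0,0,0],[0,0,0],[0,0,0]]}'; python3 -m crank '{"offset":[[0,0,0],[0,0,0],[0,0,0],[0,0,0],[0,0,0],[0,0,0],[0,0,0],[0,0,0],[0,0,0],[0,0,0]],"delta_rot":[[0,0,0],[0,0,0],[0,0,0],[0,0,0],[0,0,0],[0,0,0],[0,0,0],[0,0,0],[0,0,0],[0,0,0]]}' 1 40; python3 go.py 460 392 140
```

```text
time: 6.8
position: [461.1, 393.6, 42.8]
tool_rot: [0.94, -0.341, -0.0, 0.0]
force: [-0.1, -0.9, 0.2]
gripper_width: 85.1
time: 7.8
position: [461.1, 394.0, 43.0]
tool_rot: [0.94, -0.341, 0.0, -0.0]
force: [-1.3, 0.1, 3.9]
gripper_width: 11.4
pos [461.1 394.   43. ] yaw -129.89 units [ 0.02  0.09 -3.88] [ 1.03  0.45 -0.38  0.   -0.75 -0.15]
```

```bash
python3 -m crank '{"offset":[[0,0,-0.2],[0,0,-0.4],[0,0,-0.4],[0,0,-0.5],[0,0,-0.6],[0,0,-0.7],[0,0,-0.7],[0,0,-0.7],[0,0,-0.5],[0,0,-0.3]],"delta_rot":[[0,0,0],[0,0,0],[0,0,0],[0,0,0],[0,0,0],[0,0,0],[0,0,0],[0,0,0],[0,0,0],[0,0,0]]}' ;python3 -m crank '{"offset":[[0,0,-0.5],[0,0,-0.8],[0,0,-0.8],[0,0,0],[0,0,0]],"delta_rot":[[0,0,0],[0,0,0],[0,0,0],[0,0,0],[0,0,0]]}'; python3 go.py 459.2 -373.5 220
python3 - <<'E'
from h import *
cv2.imwrite("pics/b.png",cv2.resize(bot.get_image("scene")[180:400,120:320],None,fx=2.7,fy=2.7))
E
```

```text
time: 8.8
position: [461.2, 394.2, 169.7]
tool_rot: [0.94, -0.341, 0.0, -0.001]
force: [0.8, 0.4, -0.7]
gripper_width: 11.1
time: 9.3
position: [460.8, 393.8, 220.4]
tool_rot: [0.94, -0.341, -0.0, -0.0]
force: [0.9, 0.6, -1.4]
gripper_width: 11.1
pos [460.8 393.8 220.4] yaw -129.91 units [19.64 23.59  0.  ] [ 1.03  0.26 -0.18 -0.   -1.12 -0.15]
```

View pics/b.png

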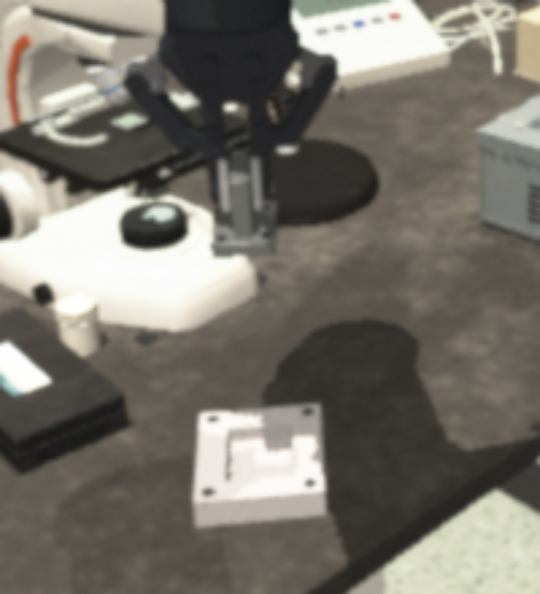

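The bracket hangs upright in the jaws (crop about (240,215)) and the mould is empty. Now I'll carry it to the plate.

```bash
Z='[0,0,0]'; python3 -m crank '{"offset":[[0.25,0.3,0],[0.5,0.6,0],[0.75,0.9,0],[0.75,0.9,0],[0.75,0.9,0],[0.75,0.9,0],[0.75,0.9,0],[0.75,0.9,0],[0.75,0.9,0],[0.75,0.9,0]],"delta_rot":[[0,0,0],[0,0,0],[0,0,0],[0,0,0],[0,0,0],[0,0,0],[0,0,0],[0,0,0],[0,0,0],[0,0,0]]}'
python3 -m crank '{"offset":[[0.75,0.9,0],[0.75,0.9,0],[0.75,0.9,0],[0.75,0.9,0],[0.75,0.9,0],[0.75,0.9,0],[0.75,0.9,0],[0.75,0.9,0],[0.75,0.9,0],[0.75,0.9,0]],"delta_rot":[[0,0,0],[0,0,0],[0,0,0],[0,0,0],[0,0,0],[0,0,0],[0,0,0],[0,0,0],[0,0,0],[0,0,0]]}'
python3 -m crank '{"offset":[[0.75,0.9,0],[0.75,0.9,0],[0.75,0.9,0],[0.75,0.9,0],[0.75,0.9,0],[0.5,0.6,0],[0.4,0.5,0],[0.2,0.3,0],[0,0,0],[0,0,0]],"delta_rot":[[0,0,0],[0,0,0],[0,0,0],[0,0,0],[0,0,0],[0,0,0],[0,0,0],[0,0,0],[0,0,0],[0,0,0]]}'
python3 go.py 459.2 -373.5 56
```

```text
time: 10.35
position: [459.5, 127.5, 220.0]
tool_rot: [0.94, -0.341, -0.0, 0.0]
force: [-0.5, -0.3, 0.0]
gripper_width: 11.5
time: 11.35
position: [458.3, -164.6, 220.0]
tool_rot: [0.94, -0.341, -0.0, 0.0]
force: [0.8, 0.0, -0.7]
gripper_width: 11.3
time: 12.35
position: [458.1, -353.2, 220.2]
tool_rot: [0.94, -0.341, -0.0, -0.0]
force: [-0.6, 1.1, 0.3]
gripper_width: 11.4
pos [ 458.1 -353.2  220.2] yaw -129.91 units [0.56 0.59 6.57] [-0.32  0.22 -0.24 -0.   -1.11  1.19]
```

```bash
python3 -m crank '{"offset":[[0.3,0.3,0.3],[0.26,0.29,0.7],[0,0,0.8],[0,0,0.8],[0,0,0.8],[0,0,0.8],[0,0,0.8],[0,0,0.7],[0,0,0.5],[0,0,0.2]],"delta_rot":[[0,0,0],[0,0,0],[0,0,0],[0,0,0],[0,0,0],[0,0,0],[0,0,0],[0,0,0],[0,0,0],[0,0,0]]}'
python3 -m crank '{"offset":[[0,0,0],[0,0,0.1],[0,0,0.05],[0,0,0]],"delta_rot":[[0,0,0],[0,0,0],[0,0,0],[0,0,0]]}'; python3 go.py 459.2 -373.5 53
python3 - <<'E'
from h import *
cv2.imwrite("pics/c.png",cv2.resize(bot.get_image("top")[220:340,440:560],None,fx=4,fy=4))
E
```

```text
time: 13.35
position: [459.3, -373.4, 58.8]
tool_rot: [0.94, -0.341, -0.001, -0.0]
force: [-0.8, -0.2, -1.2]
gripper_width: 11.5
time: 13.75
position: [460.0, -374.0, 57.0]
tool_rot: [0.94, -0.341, 0.0, 0.0]
force: [-0.2, 1.0, -1.2]
gripper_width: 11.4
pos [ 460. -374.   57.] yaw -129.89 units [-0.04  0.01  0.16] [-0.35  0.41 -0.4   0.   -0.76  1.23]
```

View pics/c.png

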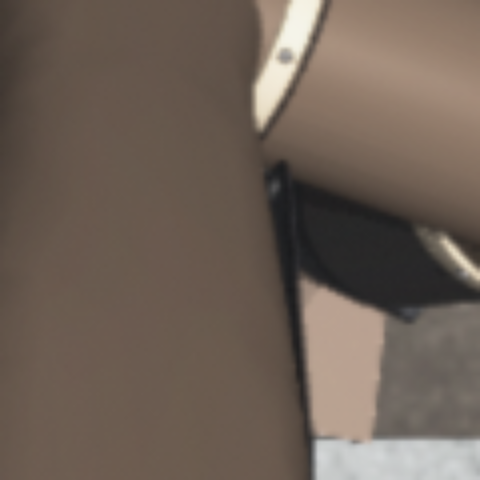

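The arm blocks the top camera here, so I'll feel for the plate by force instead.

```bash
for i in 1; do python3 -m crank '{"offset":[[0,0,0.06],[0,0,0.04],[0,0,0]],"delta_rot":[[0,0,0],[0,0,0],[0,0,0]]}'; done; python3 -m crank '{"offset":[[0,0,0.04],[0,0,0.02],[0,0,0]],"delta_rot":[[0,0,0],[0,0,0],[0,0,0]]}'
```

```text
time: 14.1
position: [459.7, -373.8, 53.9]
tool_rot: [0.94, -0.341, -0.0, -0.0]
force: [-0.2, 0.3, -0.6]
gripper_width: 11.2
time: 14.4
position: [459.9, -373.9, 53.0]
tool_rot: [0.94, -0.341, 0.0, 0.0]
force: [-1.0, 0.9, 4.9]
gripper_width: 11.4
```

Contact: 4.9 N upward. I'll release, let it settle, then rise.

```bash
python3 -m crank '{"offset":[[0,0,0],[0,0,0],[0,0,0],[0,0,0],[0,0,0],[0,0,0],[0,0,0],[0,0,0],[0,0,0],[0,0,0]],"delta_rot":[[0,0,0],[0,0,0],[0,0,0],[0,0,0],[0,0,0],[0,0,0],[0,0,0],[0,0,0],[0,0,0],[0,0,0]]}' -1 40; python3 -m crank '{"offset":[[0,0,-0.3],[0,0,-0.6],[0,0,-0.8],[0,0,-1],[0,0,-1],[0,0,-1],[0,0,-1],[0,0,-1],[0,0,-0.5],[0,0,0]],"delta_rot":[[0,0,0],[0,0,0],[0,0,0],[0,0,0],[0,0,0],[0,0,0],[0,0,0],[0,0,0],[0,0,0],[0,0,0]]}'; python3 go.py 432 -83.5 230
python3 - <<'E'
from h import *
cv2.imwrite("pics/d.png",cv2.resize(bot.get_image("scene")[180:290,290:470],None,fx=4,fy=4))
E
```

```text
time: 15.4
position: [459.8, -373.9, 52.6]
tool_rot: [0.94, -0.341, 0.0, -0.0]
force: [0.6, -0.3, -0.2]
gripper_width: 85.3
time: 16.4
position: [460.5, -374.3, 234.8]
tool_rot: [0.94, -0.341, 0.002, 0.0]
force: [-0.3, 0.4, -0.1]
gripper_width: 85.4
pos [ 460.5 -374.3  234.8] yaw -129.89 units [-8.34 -8.19  0.17] [-0.35  0.23 -0.19  0.   -1.14  1.23]
```

View pics/d.png

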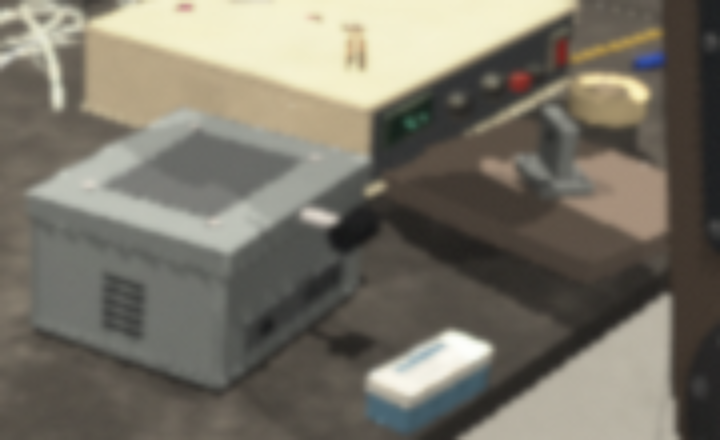

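The bracket stands upright on the middle of the plate (crop about (555,155)), and the knob is at scene pixel (378,237). I'll turn the tool for the knob, move over, and triangulate it.

```bash
python3 -m crank '{"offset":[[0,0,0],[0,0,0],[0,0,0],[0,0,0],[0,0,0],[0,0,0],[0,-1,0],[0,-1,0],[0,-1,0],[0,-1,0]],"delta_rot":[[0,0,-1],[0,0,-1],[0,0,-1],[0,0,-1],[0,0,-1],[0,0,-0.35],[0,0,0],[0,0,0],[0,0,0],[0,0,0]]}'
python3 -m crank '{"offset":[[0,-1,0],[0,-1,0],[0,-1,0],[0,-1,0],[0,-1,0],[0,-1,0],[0,-1,0],[0.1,-0.5,0],[0,0,0],[0,0,0]],"delta_rot":[[0,0,0],[0,0,0],[0,0,0],[0,0,0],[0,0,0],[0,0,0],[0,0,0],[0,0,0],[0,0,0],[0,0,0]]}'
python3 - <<'E'
from h import *
a=cv2.imread("pics/top0.png");b=cv2.imread("pics/scene0.png")
def dark(im,box,t):
    g=cv2.cvtColor(im,6);return cv2.minAreaRect(blob((g<t).astype(np.uint8),box).astype(np.float32))
for t in(45,60):print(dark(b,(366,225,392,248),t),dark(a,(362,280,386,298),t))
q=(374.2,289);w=(378.2,237)
o1,d1=ray("top",q);o2,d2=ray("scene",w)
t=np.linalg.lstsq(np.c_[d1,-d2],o2-o1,rcond=None)[0];print(o1+t[0]*d1,o2+t[1]*d2,proj("scene",(432,-83.5,89)))
E
python3 go.py 432 -83.5 130
```

```text
time: 17.45
position: [448.1, -273.3, 230.7]
tool_rot: [0.999, 0.053, -0.001, -0.001]
force: [0.5, -0.3, -0.0]
gripper_width: 85.5
time: 18.45
position: [431.3, -87.7, 231.6]
tool_rot: [0.999, 0.053, -0.001, 0.0]
force: [0.5, 0.0, -0.3]
gripper_width: 85.3
((378.0, 237.49998474121094), (7.170065879821777, 12.163504600524902), 50.19443130493164) ((377.3999938964844, 284.3000183105469), (1.7888542413711548, 4.919349670410156), 63.43495178222656)
((378.0, 237.5), (7.77817440032959, 13.435027122497559), 45.0) ((374.4207458496094, 288.28656005859375), (9.938838005065918, 14.687394142150879), 83.6598129272461)
[431.69326496 -83.903488    85.89996736] [432.37645419 -83.4613364   85.90374822] [378.42227415 235.86333348]
pos [431.3 -87.7 231.6] yaw -83.87 units [ 0.05 -0.16  4.06] [ 0.25 -0.03 -0.5  -0.   -1.1   1.43]
```

```bash
python3 -m crank '{"offset":[[0.05,-0.15,0.7],[0,0,1],[0,0,1],[0,0,1],[0,0,0.7],[0,0,0.5],[0,0,0.4],[0,0,0.3],[0,0,0.2],[0,0,0]],"delta_rot":[[0,0,0],[0,0,0],[0,0,0],[0,0,0],[0,0,0],[0,0,0],[0,0,0],[0,0,0],[0,0,0],[0,0,0]]}'
python3 go.py 432.5 -83.5 86
python3 - <<'E'
from h import *
cv2.imwrite("pics/e.png",cv2.resize(bot.get_image("scene")[160:290,290:450],None,fx=4,fy=4))
E
```

```text
time: 19.45
position: [432.4, -84.1, 87.1]
tool_rot: [0.999, 0.053, -0.0, 0.0]
force: [1.1, 0.7, 0.1]
gripper_width: 85.4
pos [432.4 -84.1  87.1] yaw -83.93 units [ 0.01 -0.02  0.04] [ 0.26  0.15 -0.7  -0.   -0.73  1.42]
```

View pics/e.png

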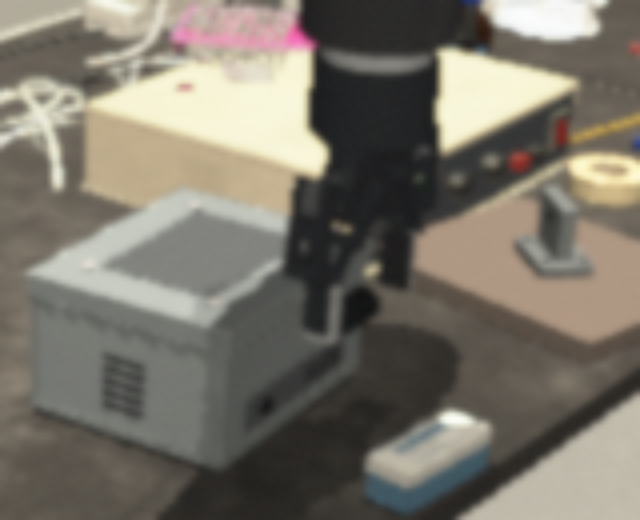

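The jaws straddle the knob (crop about (345,310)). I'll close on it.

```bash
python3 -m crank '{"offset":[[0,0,0],[0,0,0],[0,0,0],[0,0,0],[0,0,0],[0,0,0],[0,0,0],[0,0,0],[0,0,0],[0,0,0]],"delta_rot":[[0,0,0],[0,0,0],[0,0,0],[0,0,0],[0,0,0],[0,0,0],[0,0,0],[0,0,0],[0,0,0],[0,0,0]]}' 1 30
python3 -m crank '{"offset":[[0.03,0,-0.37],[0.05,0,-0.37],[0.07,0,-0.365],[0.09,0,-0.36],[0,0,0],[0,0,0]],"delta_rot":[[0,0,0],[0,0,0],[0,0,0],[0,0,0],[0,0,0],[0,0,0]]}'; python3 go.py 432.5 -83.5 86
```

```text
time: 20.5
position: [432.6, -81.6, 88.2]
tool_rot: [0.999, 0.053, 0.001, -0.002]
force: [-8.6, 21.5, 15.3]
gripper_width: 29.3
time: 21.1
position: [438.8, -80.9, 124.1]
tool_rot: [0.999, 0.053, 0.001, -0.002]
force: [-2.2, 17.1, -1.5]
gripper_width: 29.7
pos [438.8 -80.9 124.1] yaw -83.94 units [-0.27  0.08  1.52] [ 0.26  0.1  -0.64 -0.   -0.83  1.42]
```

The knob sits about 3 mm further in +y, giving a 17 N side load. I'll ease the target that way and carry on along the arc.

```bash
python3 -m crank '{"offset":[[0.105,-0.06,-0.355],[0.12,-0.06,-0.35],[0.14,0,-0.345],[0.16,0,-0.335],[0,0,0]],"delta_rot":[[0,0,0],[0,0,0],[0,0,0],[0,0,0],[0,0,0]]}'
python3 -m crank '{"offset":[[0.175,0,-0.325],[0.195,0,-0.315],[0.21,0,-0.305],[0.225,0,-0.295],[0.24,0,-0.285],[0.255,0,-0.27],[0.27,0,-0.255],[0,0,0],[0,0,0],[0,0,0]],"delta_rot":[[0,0,0],[0,0,0],[0,0,0],[0,0,0],[0,0,0],[0,0,0],[0,0,0],[0,0,0],[0,0,0],[0,0,0]]}'
python3 - <<'E'
from h import *
s=bot.get_state();d=s["position"]-[432.6,-81.6,88.2];u=[np.cos(np.radians(6.1)),np.sin(np.radians(6.1)),0]
print(s["position"],s["force"],s["gripper_width"],"back",d@u,"up",d[2],"angle",np.degrees(np.arctan2(9+d[2],177-d@u))-2.91)
cv2.imwrite("pics/f.png",cv2.resize(bot.get_image("scene")[130:290,270:470],None,fx=3.5,fy=3.5))
E
```

```text
time: 21.6
position: [452.1, -79.1, 159.8]
tool_rot: [0.999, 0.053, 0.001, 0.0]
force: [2.0, -3.5, -3.9]
gripper_width: 29.4
time: 22.6
position: [490.3, -74.9, 210.3]
tool_rot: [0.999, 0.053, 0.0, 0.0]
force: [-1.9, -4.9, 0.2]
gripper_width: 29.6
[490.33520044 -74.91253872 210.30971302] [-1.86000285 -4.9045253   0.1679594 ] 29.601008122433676 back 58.1189373766702 up 122.10971302349036 angle 44.89047139445674
```

View pics/f.png

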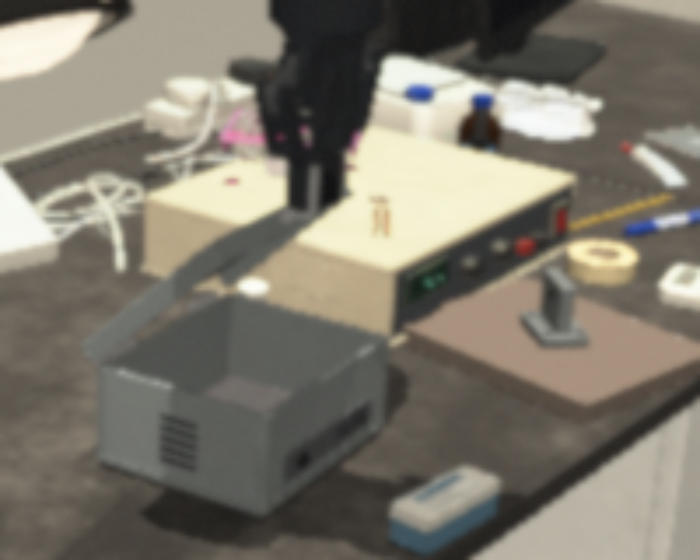

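The lid stands open, held at the knob, and the bracket is upright on the plate. I'll let it settle, check for drift, and hand in.

```bash
python3 -m crank '{"offset":[[0,0,0],[0,0,0],[0,0,0],[0,0,0],[0,0,0],[0,0,0]],"delta_rot":[[0,0,0],[0,0,0],[0,0,0],[0,0,0],[0,0,0],[0,0,0]]}' && python3 -c "
from plant import bot
s=bot.get_state();print(abs(s['qvel']).max());print(bot.close_job())"
```

```text
time: 23.25
position: [490.3, -74.9, 210.3]
tool_rot: [0.999, 0.053, 0.0, 0.0]
force: [-0.4, -6.0, 1.7]
gripper_width: 29.8
0.001196207985833994
the job is handed in; nothing more can be done
None
```

The bracket is standing upright on the brown plate, and the gripper is holding the lid open at about 45°. I handed the job in at 23.3 s; the hand-in gives no verdict.

- **Bracket:** I released it after touching the plate with about 5 N. The tool was then within 1 mm of the measured plate centre, and two later scene pictures show it upright. The arm blocked the top camera, so I didn't measure its final position directly.
- **Lid:** I worked out the 44.9° from the tool's travel; I didn't measure it on the lid itself. At the last check the opening on the knob was 29.8 mm (knob 30 mm) and the arm was still.
- **Knob position:** my first estimate was about 3 mm off sideways. That put up to 21 N of side load on the gripper at closing; I corrected it during the lift, and about 6 N remained at the end.
- **Bystanders:** I never went near them on purpose. The carton looks unmoved in the last picture, but I didn't measure the positions of any of the four.

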